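# Find and release the latched key on a valve controller

### The arm

A 6-joint arm with a two-finger parallel gripper is mounted at the origin on the work surface. World frame = base frame: x ahead of the robot, y to its left, z up, the work surface at z = 0. Lengths are in m, angles in degrees, forces in N, time in s.
With the tool pointing down it reaches from about 0.35 to 0.875 m from the base axis. Payload 4.2 kg.
Tool frame: the origin (TCP) lies midway between the tips of the shut fingers; the grasp point (between the pads) lies 19 mm behind it; z points along the fingers, y is the line along which they close (so a half turn about z gives the same grasp; the last joint's range is limited). The gripper opens to 87 mm and grips with 3 to 60 N. Pads are 19 mm wide; open, the fingers measure 117 mm over their backs; the gripper's body (75 mm by 190 mm) begins 51 mm behind the grasp point.
Start: joints at [-53.193, 22.042, 0.453, 0, -68.411, -14.817], TCP at [0.234, -0.58, 0.223] pointing down, gripper open.
Joint ranges: [-179.83, 179.83], [-69.29, 118.12], [-61.27, 80.66], [-181.25, 117.63], [-171.15, -9.14], [-177.46, 177.46]. Speed limits (degrees/s): [159.86, 159.86, 180, 180, 180, 180].

### API

Orientations are given as a 3x3 rotation matrix whose columns are the frame's x, y, z axes.
In Python, from station import r, cams gives the robot as it stands.
- The arm moves only by the tool play_rows, never from a script. Its argument "commands" is text: rows parted by semicolons, each of 6 numbers parted by spaces: the shift along the world's x, y, z normalised to -1 to 1, where 1 is 30 mm, then the turn, a rotation vector about the world's x, y, z normalised to -1 to 1, where 1 is 0.15 rad. A call has 1 to 20 rows; each row shifts and turns the commanded pose from where the row before left it; what a row does not reach is not made up. A row lasts 1/10 s, in which the tool goes at most 50 mm and 8.59 degrees, less where a joint would pass 70% of its speed; a pose out of reach is approached as far as the arm can. A call with a number of a shift or a turn outside -1 to 1 is refused whole. A call with a gripper value outside its range is refused whole. "grip" is the finger opening in mm, from 0 to 87, set as the call begins (left out, the last holds). The fingers move at their own pace and stop on an object; the grip force is fixed at half the most. Time passes only in rows, so rows that do not move let the fingers close. It gives the time, the measured TCP pose, the force, the opening and the grip force at its end, in the units of the state.
- r.sense(): the state, without advancing time (a new reading comes with each control period).
- cams.capture(name): name is "scene" or "side" or "wrist"; returns (picture, depth): 480x640x3 uint8, blue, green, red; 480x640 float32, m along the optical axis (not along the pixel's ray), 0 where there is no reading.
- cams.camera_info(name): a dict with "mtx" (3x3 intrinsics, pixels), "R" (3x3) and "t" (3): a world point X has camera coordinates R X + t. Camera axes: x right, y down, z forward; pixel columns grow to the right and rows downward; lengths in m; the calibration is good to about 2 mm. The wrist camera is an equidistant fisheye: a pixel r from the principal point sees the ray r / f radians off the axis. A picture is of the moment at which its call begins: read the wrist's pose just before it. camera_info takes no time and is no camera call; for the wrist camera it gives the pose at the moment of the call.
- r.finish_job(): hands the job in; it is judged then, once.
The state is a dict: "time_s": time; "joints": joint angles; "joint_velocities": joint speeds; "effort": joint torques, N m; "tcp_pos": TCP position; "ee_rot": TCP orientation; "wrist_force": force on the tool from outside, world axes, zero at the start; "moment": the same for the moment, N m; "gripper_width": opening from 0.0 (shut) to 1.0 (fully open); "gripper_force": force on a finger pad.
Only numpy, scipy, OpenCV 4.12 (cv2) and the standard library are available. Lean on these libraries where they do the work, as an engineer would, in place of code of your own. Each camera call takes 0.05 s, during which the arm holds its last target. There are 200 camera calls.

### The job

One of the four identical keys on the vacuum valve controller has been left latched in. With a fingertip tap every key lightly, one after another from the leftmost (as seen from the robot) to the rightmost, to feel which one is latched; then press that key right down and let go, so that it pops up and all four stand out alike. Do not push in any of the other keys, and leave the parts and the wrench around the controller where they lie.

Things in the scene. Friction and masses are not known exactly. Their poses are not given: they have to be found in the camera images.
- controller: Grey desktop controller box fixed to the bench, 160 mm deep (its x), 240 mm wide (its y), flat level top 60 mm above the bench. Origin: centre of its underside; its x axis points away from the robot side (yaw varies), z up. The row of keys runs along its y axis, 30 mm on the robot side (-x) of the centre.
- key1: Leftmost key (+y end of the controller). All four keys are alike: off-white square cap 26 x 26 mm, origin at the centre of its flat top face, z up, turned with the controller; 46 mm between key centres, 20 mm clear between caps. Each is either free (see key2) or latched (see key3); exactly one is latched, a different one from run to run.
- key2: Second key from the left, as key1. A free key's top is 76 mm above the bench, 16 mm above the controller's top. It springs straight down, 8 mm at most: 1.5 N to start, 0.6 N more per mm, 6.3 N at the bottom stop. A light tap of 2 N moves it about 1 mm; more than 5 mm (4.5 N) counts as pushed in.
- key3: Third key from the left, as key1. A latched key is held 5 mm down (top 71 mm above the bench) and yields less than 1.5 mm up to 4 N. It lets go when pressed 2 to 3 mm farther, nearly to the bottom stop (68 mm; needs 6.3 N, press with 8 to 10 N to be sure), springs up as the finger rises, and then stays free.
- key4: Rightmost key (-y end of the controller), as key1; free or latched as told for key2 and key3.
- flange: Loose bystander: steel blank flange, disc 70 mm across and 13 mm thick with a hub 28 mm across, 25 mm high in all, lying to the right of the controller. Origin: centre of its underside. Not to be moved.
- nipple: Loose bystander: steel tube with end flanges standing upright, 54 mm across, 90 mm high, to the left of the controller. Origin: centre of its underside. Not to be moved or tipped.
- wrench: Loose bystander: steel wrench 180 mm long lying flat on the bench between robot and controller, roughly along the row. Origin: middle of its underside. Not to be moved.

How it is judged:
By the outcome, as a careful person would: the job done as asked, in the order asked, and still so for the second after the job is handed in, with the robot touching nothing.
It also fails if it takes over 51 s, if anything falls off the work surface, if the arm or the gripper's body presses on something with over 40 N, if the wrist force passes 120 N, or if a joint passes its speed limit or range.

## Working session

There is one attempt and no reset: what is moved stays moved. The work goes in short steps, Python scripts to look and compute and a tool call to move; the robot and the scene stay as the last step left them, time stands still between calls to the robot, and variables do not carry over. Pictures are saved under pics/ and viewed, at most 10 in all, crops included, and the job is handed in when it is done.

Besides the shell and the picture viewer there is one more tool, called after "Request:" as name(argument=value, ...), one argument or row to a line, values as JSON. play_rows: Moves the arm, as the interface text tells. Scaled input: -1 to 1 covers 30 mm each way for a shift and 0.15 rad each way for a turn. Its arguments: {"type":"object","properties":{"commands":{"type":"string"},"grip":{"type":"number"}},"required":["commands"]}

```bash
mkdir -p pics; python3 - <<'E'
from station import r, cams
import cv2,numpy as np
for n in("scene","side"):
    p,d=cams.capture(n); cv2.imwrite(f"pics/{n}0.png",p); np.savez(f"{n}0.npz",p=p,d=d,**cams.camera_info(n))
    i=cams.camera_info(n); print(n,-i["R"].T@i["t"])
s=r.sense(); print(s["time_s"],s["tcp_pos"],s["ee_rot"],s["wrist_force"],s["gripper_width"])
E
```

```text
scene [ 0.94692021 -0.17368132  0.87100959]
side [0.39697098 0.64840912 0.54941649]
0.1 [ 0.23383317 -0.57903025  0.22157314] [[-9.27312264e-01 -3.74287657e-01 -8.45935265e-04]
 [-3.74288593e-01  9.27310582e-01  1.77035913e-03]
 [ 1.21821153e-04  1.95829965e-03 -9.99998075e-01]] [ 0.46380349 -0.57131223 -0.4251248 ] 0.9965046193832735
```

View pics/scene0.png

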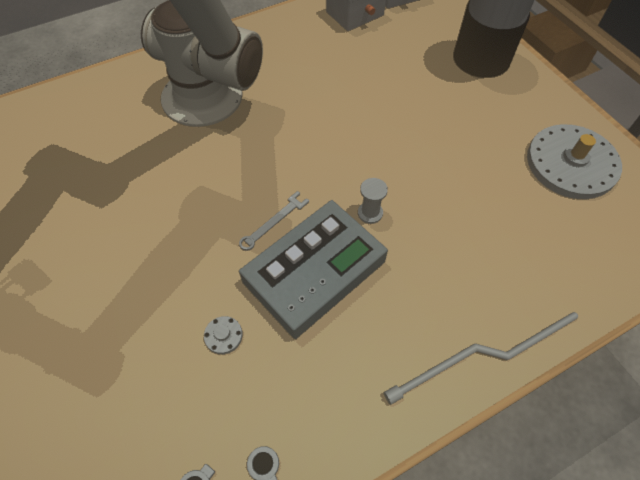

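View pics/side0.png

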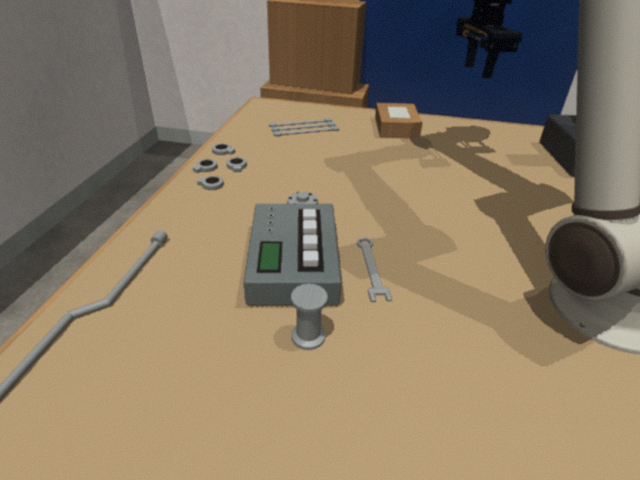

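The scene picture shows the key caps at about (275,270), (294,254), (312,239) and (330,226). The nipple is at (372,200), the wrench at (273,222) and the flange at (223,335). Next I measure the caps.

```bash
cat > h.py <<'E'
import numpy as np
def cloud(f):
    z=np.load(f); d=z["d"]; K=z["mtx"]; v,u=np.mgrid[:480,:640]
    c=np.stack([(u-K[0,2])/K[0,0]*d,(v-K[1,2])/K[1,1]*d,d],-1)
    W=(c-z["t"])@z["R"]; W[d==0]=np.nan
    return z["p"],W
E
python3 - <<'E'
from h import cloud
import numpy as np,cv2
for n,(x0,x1,y0,y1) in dict(scene=(230,390,190,340),side=(235,350,190,310)).items():
    p,W=cloud(n+"0.npz"); g=p.min(-1)
    box=np.zeros(g.shape,bool); box[y0:y1,x0:x1]=1
    top=box&(abs(W[...,2]-.06)<.006)
    P=W[top][:,:2].astype(np.float32); P=P[(abs(P-np.median(P,0))<.16).all(1)]
    print(n,"top z",np.nanmedian(W[top][:,2]),"rect",cv2.minAreaRect(P))
    m=(box&(g>125)&(W[...,2]>.062)&(W[...,2]<.085)).astype(np.uint8)
    k,l,s,c=cv2.connectedComponentsWithStats(m,connectivity=4)
    for i in range(1,k):
        if s[i,4]>20:
            Q=W[l==i]; print(s[i],c[i].round(1),np.median(Q,0).round(4),np.percentile(Q[:,2],[10,50,90]).round(4),g[l==i].mean())
    b=W[y1+20:y1+40,x0:x1,2]; print("bench z",np.nanmedian(b))
    cr=p[y0:y1,x0:x1]; cv2.imwrite(f"pics/{n}c.png",cv2.resize(cr,None,fx=4,fy=4,interpolation=cv2.INTER_CUBIC)[:600,:])
E
```

```text
scene top z 0.0600570669637179 rect ((0.5596334934234619, 0.03850933909416199), (0.16089701652526855, 0.28628331422805786), 13.747283935546875)
[322 218  17  14 135] [329.9 224.3] [0.5202 0.076  0.0758] [0.0737 0.0758 0.0775] 157.74814814814815
[304 231  17  15 143] [312.1 238.1] [0.531  0.0313 0.0757] [0.0737 0.0757 0.0774] 157.91608391608392
[286 245  17  16 150] [293.9 252.5] [ 0.5419 -0.0131  0.0756] [0.0739 0.0756 0.0774] 157.26666666666668
[267 261  17  16 155] [274.9 268.5] [ 0.5533 -0.0577  0.0716] [0.0698 0.0716 0.0733] 159.1032258064516
bench z 0.00044579114051108493
side top z 0.06158625989897132 rect ((0.5647752285003662, 0.015760459005832672), (0.16003631055355072, 0.24413169920444489), 13.839347839355469)
[303 208  14  24 274] [309.1 219.4] [ 0.5453 -0.0239  0.0734] [0.0682 0.0734 0.0778] 173.4963503649635
[303 234  14  14 170] [309.4 240. ] [0.5299 0.037  0.0766] [0.0704 0.0766 0.078 ] 170.80588235294118
[303 250  15  15 184] [309.9 256.3] [0.5186 0.0806 0.0768] [0.0717 0.0768 0.0781] 174.2173913043478
bench z 0.002379128223346288
```

View pics/scenec.png

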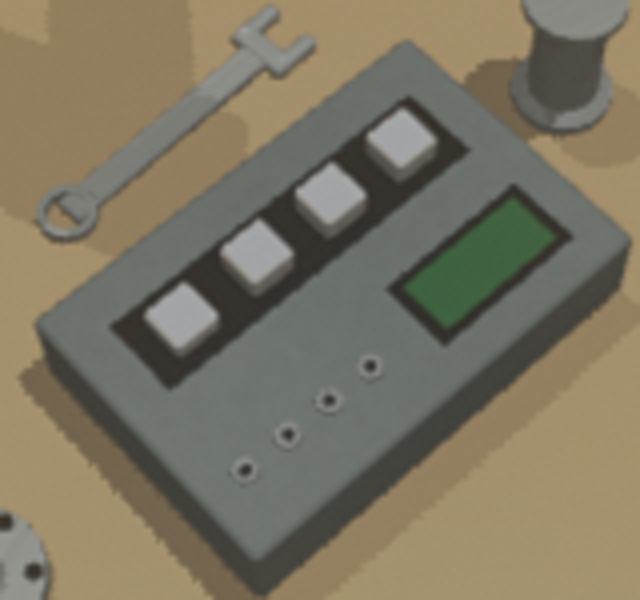

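The rightmost key, at (180,317) in the crop, reads about 4 mm lower than the others, so key4 looks latched. The tapping still has to confirm it. I take the row yaw as 13.8° and the key centres as:

| Key | x (m) | y (m) |
|---|---|---|
| k1 | 0.5195 | 0.076 |
| k2 | 0.5305 | 0.0313 |
| k3 | 0.5415 | -0.0133 |
| k4 | 0.5525 | -0.058 |

I shut the gripper and move towards key1.

Request:
play_rows(
  commands="0.4 0.9 0 0 0 -0.05;0.4 0.9 0 0 0 -0.05;0.4 0.9 0 0 0 -0.05;0.4 0.9 0 0 0 -0.05;0.4 0.9 0 0 0 -0.05;0.4 0.9 0 0 0 -0.05;0.4 0.9 0 0 0 -0.05;0.4 0.9 0 0 0 -0.05;0.4 0.9 -0.2 0 0 -0.05;0.4 0.9 -0.2 0 0 -0.05;0.4 0.9 -0.2 0 0 -0.05;0.4 0.9 -0.2 0 0 -0.05;0.4 0.9 -0.2 0 0 -0.05;0.4 0.9 -0.2 0 0 -0.05;0.4 0.9 -0.2 0 0 -0.05;0.4 0.9 -0.2 0 0 -0.05;0.4 0.9 -0.2 0 0 -0.05;0.4 0.9 -0.2 0 0 -0.05;0.4 0.9 -0.2 0 0 -0.05;0.4 0.9 -0.2 0 0 0",
  grip=0,
)

```text
time_s: 2.1
tcp_pos: [0.4741, -0.0384, 0.1501]
ee_rot: [[-0.971, -0.239, -0.001], [-0.239, 0.971, 0.0], [0.001, 0.0, -1.0]]
wrist_force: [0.1, -0.1, -1.1]
gripper_width: 0.009
gripper_force: 0.0
```

Request:
play_rows(
  commands="0.3 0.76 0 0 0 0;0.3 0.76 0 0 0 0;0.3 0.76 0 0 0 0;0.3 0.76 0 0 0 0;0.3 0.76 0 0 0 0;0 0 -0.5 0 0 0;0 0 -0.5 0 0 0;0 0 -0.5 0 0 0;0 0 -0.3 0 0 0;0 0 0 0 0 0;0 0 0 0 0 0;0 0 0 0 0 0",
)

```text
time_s: 3.3
tcp_pos: [0.5196, 0.0746, 0.0973]
ee_rot: [[-0.971, -0.239, 0.001], [-0.239, 0.971, 0.001], [-0.002, 0.0, -1.0]]
wrist_force: [0.5, -0.8, 0.7]
gripper_width: 0.008
gripper_force: 0.0
```

Request:
play_rows(
  commands="0 0.05 -0.2 0 0 0;0 0 -0.2 0 0 0;0 0 -0.15 0 0 0;0 0 0 0 0 0;0 0 0 0 0 0;0 0 0 0 0 0",
)

```text
time_s: 3.9
tcp_pos: [0.5192, 0.076, 0.0802]
ee_rot: [[-0.971, -0.239, 0.0], [-0.239, 0.971, 0.0], [-0.0, -0.0, -1.0]]
wrist_force: [0.8, -1.2, 0.3]
gripper_width: 0.002
gripper_force: 0.0
```

```bash
python3 - <<'E'
from station import r, cams
import cv2
for n,(x,y) in dict(side=(230,150),scene=(240,150)).items():
    p,d=cams.capture(n); cv2.imwrite(f"pics/{n}1.png",cv2.resize(p[y:y+150,x:x+200],None,fx=4,fy=4))
s=r.sense(); print(s["tcp_pos"],s["wrist_force"])
E
```

```text
[0.51921537 0.07605866 0.08026275] [-0.14949353 -0.43624178 -1.00869156]
```

View pics/side1.png

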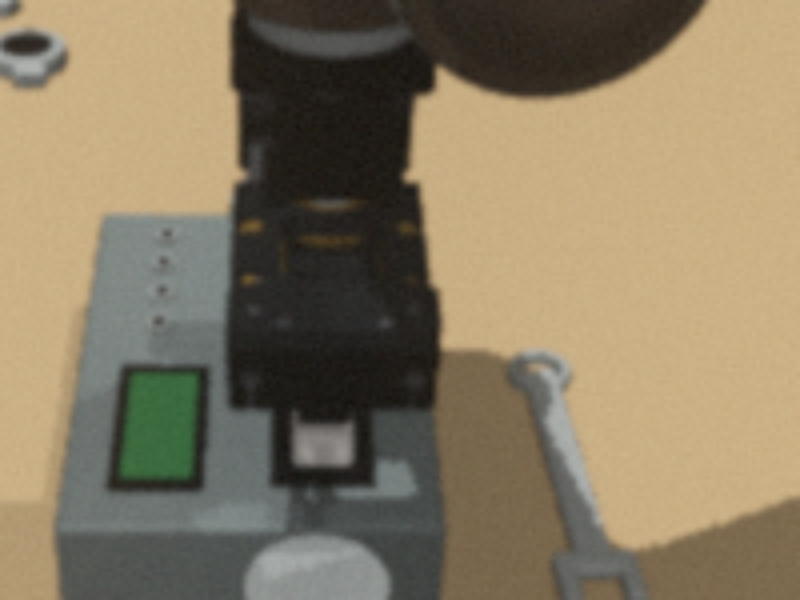

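The side crop shows key1 at (322,440) partly behind the gripper body, so it does not show where the tip is. The scene crop should.

View pics/scene1.png

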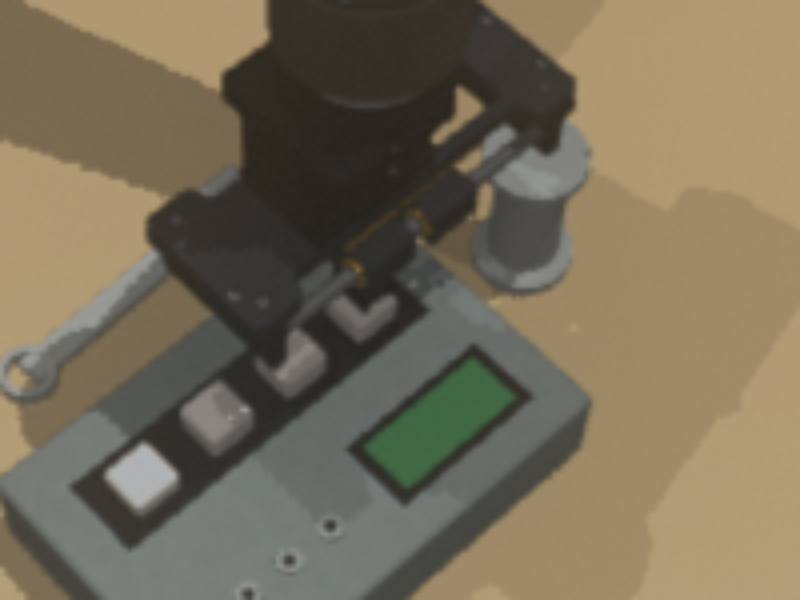

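Request:
play_rows(
  commands="0 0 -0.05 0 0 0;0 0 -0.05 0 0 0;0 0 0 0 0 0;0 0 0 0 0 0",
)

```text
time_s: 4.4
tcp_pos: [0.519, 0.076, 0.077]
ee_rot: [[-0.971, -0.239, -0.0], [-0.239, 0.971, -0.0], [0.0, -0.0, -1.0]]
wrist_force: [-0.1, 0.6, 0.9]
gripper_width: 0.007
gripper_force: 0.0
```

The fingertip is over the middle of key1, at (350,305) in the crop. I tap in small steps.

Request:
play_rows(
  commands="0 0 -0.04 0 0 0;0 0 -0.03 0 0 0;0 0 0 0 0 0;0 0 0 0 0 0",
)

```text
time_s: 4.8
tcp_pos: [0.5192, 0.0761, 0.0752]
ee_rot: [[-0.971, -0.239, 0.0], [-0.239, 0.971, 0.0], [-0.0, 0.0, -1.0]]
wrist_force: [-0.9, -0.2, 2.3]
gripper_width: 0.003
gripper_force: 1.0
```

```bash
cat > f.py <<'E'
from station import r, cams
import numpy as np
a=[]
for _ in range(8):
    cams.capture("scene"); s=r.sense(); a.append(list(s["wrist_force"])+[s["tcp_pos"][2]*1000])
a=np.array(a); print(s["time_s"],a.mean(0).round(2),a.std(0).round(2),s["tcp_pos"])
E
python3 f.py
```

```text
5.2 [-0.19 -0.11  2.14 75.09] [0.6  0.32 0.55 0.04] [0.51920069 0.07606967 0.07504709]
```

Key1 gives 2.1 N at 75.1 mm, 0.9 mm below its free height, so it is free. On to key2.

Request:
play_rows(
  commands="0 0 0.15 0 0 0;0 0 0.15 0 0 0;0.12 -0.5 0 0 0 0;0.12 -0.5 0 0 0 0;0.12 -0.5 0 0 0 0;0 0 0 0 0 0;0 0 -0.2 0 0 0;0 0 -0.05 0 0 0;0 0 -0.03 0 0 0;0 0 -0.02 0 0 0;0 0 0 0 0 0;0 0 0 0 0 0;0 0 0 0 0 0",
)

```text
time_s: 6.5
tcp_pos: [0.5296, 0.0311, 0.075]
ee_rot: [[-0.971, -0.239, -0.0], [-0.239, 0.971, 0.0], [0.0, 0.0, -1.0]]
wrist_force: [-1.1, 0.8, 2.2]
gripper_width: 0.006
gripper_force: 1.1
```

```bash
python3 f.py
```

```text
6.9 [-1.97  0.4   2.22 75.  ] [0.41 0.49 0.53 0.02] [0.52992071 0.03108408 0.07497214]
```

Key2 gives 2.2 N at 75.0 mm, so it is free. On to key3.

Request:
play_rows(
  commands="0 0 0.15 0 0 0;0 0 0.15 0 0 0;0.12 -0.5 0 0 0 0;0.13 -0.5 0 0 0 0;0.14 -0.48 0 0 0 0;0 0 0 0 0 0;0 0 -0.2 0 0 0;0 0 -0.05 0 0 0;0 0 -0.03 0 0 0;0 0 -0.02 0 0 0;0 0 0 0 0 0;0 0 0 0 0 0;0 0 0 0 0 0",
)

```text
time_s: 8.2
tcp_pos: [0.5413, -0.0134, 0.075]
ee_rot: [[-0.971, -0.239, -0.0], [-0.239, 0.971, -0.0], [0.0, 0.0, -1.0]]
wrist_force: [-1.5, -0.0, 2.6]
gripper_width: 0.007
gripper_force: 1.1
```

```bash
python3 f.py
```

```text
8.6 [-1.41 -0.33  2.33 74.92] [0.59 0.62 0.59 0.04] [ 0.54142947 -0.01332687  0.07490446]
```

Key3 gives 2.3 N at 74.9 mm, so it is free. On to key4.

Request:
play_rows(
  commands="0 0 0.15 0 0 0;0 0 0.15 0 0 0;0.12 -0.5 0 0 0 0;0.13 -0.5 0 0 0 0;0.12 -0.49 0 0 0 0;0 0 0 0 0 0;0 0 -0.2 0 0 0;0 0 -0.05 0 0 0;0 0 -0.03 0 0 0;0 0 -0.02 0 0 0;0 0 0 0 0 0;0 0 0 0 0 0;0 0 0 0 0 0",
)

```text
time_s: 9.9
tcp_pos: [0.5527, -0.0579, 0.0751]
ee_rot: [[-0.971, -0.239, 0.0], [-0.239, 0.971, 0.0], [-0.0, -0.0, -1.0]]
wrist_force: [-0.2, -0.0, 0.9]
gripper_width: 0.005
gripper_force: 0.0
```

```bash
python3 f.py
```

```text
10.3 [-1.200e-01  4.000e-02 -1.100e-01  7.502e+01] [0.57 0.53 0.39 0.04] [ 0.55262975 -0.0581199   0.07495432]
```

There is no contact at 75.0 mm. I lower further for a light tap.

Request:
play_rows(
  commands="0 0 -0.05 0 0 0;0 0 -0.05 0 0 0;0 0 -0.03 0 0 0;0 0 -0.02 0 0 0;0 0 0 0 0 0;0 0 0 0 0 0;0 0 0 0 0 0",
)

```text
time_s: 11.0
tcp_pos: [0.5526, -0.0581, 0.0707]
ee_rot: [[-0.971, -0.239, 0.0], [-0.239, 0.971, -0.0], [-0.0, -0.0, -1.0]]
wrist_force: [-2.3, 1.0, 5.4]
gripper_width: 0.006
gripper_force: 2.3
```

```bash
python3 f.py
```

```text
11.4 [-1.69  0.56  4.64 70.55] [0.47 0.3  0.52 0.07] [ 0.55263287 -0.05810767  0.07044846]
```

Key4 pushes back at about 70.5 mm with 4.6 N, so it is latched. I lift off, then press it right down.

Request:
play_rows(
  commands="0 0 0.1 0 0 0;0 0 0.1 0 0 0;0 0 0 0 0 0;0 0 -0.1 0 0 0;0 0 -0.1 0 0 0;0 0 -0.03 0 0 0;0 0 -0.03 0 0 0;0 0 -0.02 0 0 0;0 0 0 0 0 0;0 0 0 0 0 0",
)

```text
time_s: 12.4
tcp_pos: [0.5528, -0.0581, 0.0687]
ee_rot: [[-0.971, -0.239, 0.0], [-0.239, 0.971, -0.0], [-0.0, -0.0, -1.0]]
wrist_force: [-1.5, 0.6, 5.8]
gripper_width: 0.006
gripper_force: 3.0
```

```bash
python3 f.py
```

```text
12.8 [-1.51  0.98  5.96 68.71] [0.65 0.38 0.52 0.01] [ 0.55278139 -0.05804644  0.06871087]
```

Request:
play_rows(
  commands="0 0 -0.02 0 0 0;0 0 -0.02 0 0 0;0 0 0 0 0 0;0 0 0 0 0 0;0 0 0 0 0 0",
)

```text
time_s: 13.3
tcp_pos: [0.5528, -0.0581, 0.0684]
ee_rot: [[-0.971, -0.24, 0.001], [-0.24, 0.971, -0.0], [-0.001, -0.001, -1.0]]
wrist_force: [-3.1, 1.7, 11.1]
gripper_width: 0.002
gripper_force: 5.4
```

```bash
python3 f.py
```

```text
13.7 [-3.3   1.31 10.78 68.41] [0.33 0.37 0.45 0.01] [ 0.55282116 -0.05806735  0.06842493]
```

The key is on its bottom stop at 10.8 N. I let go, straight up and then back clear of the camera view.

Request:
play_rows(
  commands="0 0 0.1 0 0 0;0 0 0.15 0 0 0;0 0 0.3 0 0 0;0 0 0.6 0 0 0;0 0 0.9 0 0 0;0 0 0.9 0 0 0;0 0 0.9 0 0 0;-0.3 -0.9 0.3 0 0 0;-0.3 -0.9 0 0 0 0;-0.3 -0.9 0 0 0 0;-0.3 -0.9 0 0 0 0;-0.3 -0.9 0 0 0 0;-0.3 -0.9 0 0 0 0;-0.3 -0.9 0 0 0 0;-0.3 -0.9 0 0 0 0;-0.3 -0.9 0 0 0 0;-0.3 -0.9 0 0 0 0;0 0 0 0 0 0;0 0 0 0 0 0",
)

```text
time_s: 15.6
tcp_pos: [0.4621, -0.3283, 0.191]
ee_rot: [[-0.971, -0.237, -0.001], [-0.237, 0.971, 0.001], [0.001, 0.001, -1.0]]
wrist_force: [0.9, -0.0, 1.2]
gripper_width: 0.008
gripper_force: 0.0
```

```bash
python3 - <<'E'
from station import r, cams
import cv2,numpy as np
from h import cloud
n="scene"; p,d=cams.capture(n); cv2.imwrite("pics/scene2.png",p); np.savez("scene2.npz",p=p,d=d,**cams.camera_info(n))
_,A=cloud("scene0.npz"); _,W=cloud("scene2.npz")
for u,v in((330,224),(312,238),(294,252),(275,268)):
    print([np.nanmedian(Q[v-3:v+3,u-3:u+4,2]).round(4) for Q in(A,W)])
E
```

```text
[np.float64(0.0759), np.float64(0.0759)]
[np.float64(0.0758), np.float64(0.076)]
[np.float64(0.0756), np.float64(0.0761)]
[np.float64(0.0717), np.float64(0.0758)]
```

View pics/scene2.png

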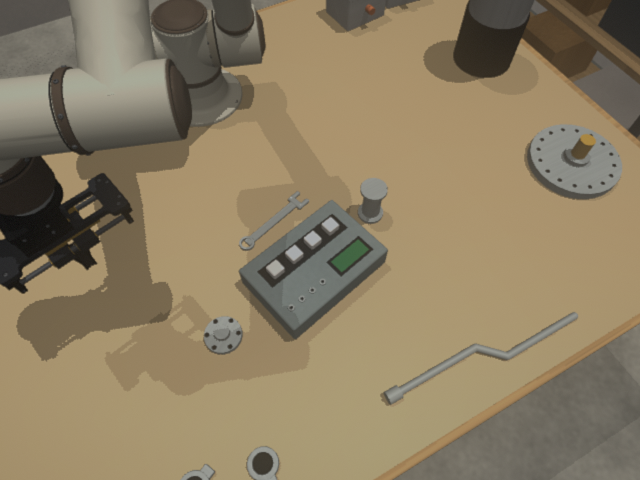

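All four keys now read 76 mm. The wrench (273,222), nipple (372,200) and flange (223,335) lie where they did, and the arm is clear.

```bash
python3 -c "
from station import r
print(r.finish_job())"
```

```text
the job is handed in; nothing more can be done
None
```

I tapped all four keys from left to right and found key4 (the rightmost) latched. I pressed it down to its stop and it popped up, so all four keys stand at 76 mm, nothing around the controller has moved, and the job is handed in.

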